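# Loosen the knurled lock screw of the board holder and open its jaw

### The arm

A 7-joint arm with a two-finger parallel gripper is mounted at the origin on a cart in front of the work surface, level with it; the furniture and walls round the work are solid. World frame = base frame: x ahead of the robot, y to its left, z up, the work surface at z = 0. Lengths are in m, angles in rad, forces in N, time in s.
With the tool pointing down it reaches from about 0.425 to 0.875 m from the base axis. Payload 4.7 kg.
Tool frame: the origin (TCP) lies midway between the tips of the shut fingers; the grasp point (between the pads) lies 19 mm behind it (grip_point_offset is the distance from the TCP to the grasp point, in m); z points along the fingers, y is the line along which they close (so a half turn about z gives the same grasp; the last joint's range is limited). The gripper opens to 87 mm and grips with 3 to 60 N. Pads are 19 mm wide; open, the fingers measure 117 mm over their backs; the gripper's body (75 mm by 190 mm) begins 51 mm behind the grasp point.
Start: joints at [1.362, 0.321, -0.07, 1.45, 0.023, 1.371, -0.057], TCP at [0.144, -0.634, 0.223] pointing down, gripper open.
Joint ranges: [-2.86, 2.86], [-0.3, 2.09], [-1.38, 1.24], [0.06, 2.45], [-1.56, 4.7], [0.09, 2.05], [-2.69, 2.69]. Speed limits (rad/s): [2.57, 2.57, 3.14, 3.14, 3.14, 3.14, 3.14].

### API

Orientations are given as a rotation vector (axis times angle).
In Python, from bench import get_state, camera, hand_in, grip_point_offset gives the robot as it stands.
- The arm moves only by the tool servo_tool, never from a script. Its argument "plan" is a list of rows, each an object with "translation": the shift along the world's x, y, z in cm, a list of three; "angular": the turn, a rotation vector about the world's x, y, z in degrees, a list of three; "jaw": the finger opening in cm, from 0 to 8.7. A call has 1 to 20 rows; each row is the pose to reach, as a shift and turn from the pose commanded when the call began; what a row does not reach only later rows make up. A row lasts 1/12 s, in which the tool goes at most 41.7 mm and 7.16 degrees, less where a joint would pass 70% of its speed; a pose out of reach is approached as far as the arm can. A call with a gripper value outside its range is refused whole. The fingers move at their own pace and stop on an object; the grip force is fixed at half the most. Time passes only in rows, so rows that repeat a pose let the fingers close. It gives the time, the measured TCP pose, the force, the opening and the grip force at its end, in the units of the state.
- get_state(): the state, without advancing time (a new reading comes with each control period).
- camera(name): name is "scene" or "top" or "wrist"; returns a dict with "color" (400x640x3 uint8, red, green, blue), "mtx" (3x3 intrinsics, pixels), "view" (4x4, takes a point from world to camera coordinates). Camera axes: x right, y up, looking along -z (the intrinsics and any distortion apply to the point x, -y, -z); pixel columns grow to the right and rows downward; lengths in m; the calibration is good to about 2 mm. A picture is of the moment at which its call begins. There is no depth.
- hand_in(): hands the job in; it is judged then, once.
The state is a dict: "time_s": time; "joint_positions": joint angles; "qvel": joint speeds; "joint_torque": joint torques, N m; "eef_pos": TCP position; "tcp_rot": TCP orientation; "contact_force": force on the tool from outside, world axes, zero at the start; "ft_torque": the same for the moment, N m; "width": finger opening in m; "finger_force": force on a finger pad.
Only numpy, scipy, OpenCV 4.12 (cv2) and the standard library are available. Lean on these libraries where they do the work, as an engineer would, in place of code of your own. Each camera call takes 0.05 s, during which the arm holds its last target. There are 200 camera calls.

### The job

Open the board holder so that the circuit board can be taken out later: with fingertips on its knurled rim, roll the lock screw two full turns anticlockwise (seen from above) to loosen it, but less than three, or it leaves its thread. Then push the sliding jaw away from the board until it stands against the end block. Do not take the screw head between the fingers, leave the board lying where it is, and do not disturb the things lying around.

Things in the scene. Friction and masses are not known exactly. Their poses are not given: they have to be found in the camera images.
- holder: Board holder, 190x104 mm, dark base plate on rubber feet, fixed to the bench; origin at the centre of its underside. Its own +x is the way the jaw opens: to the robot's right (-90 deg, +-25 deg). In its frame, mm along x: fixed aluminium jaw -91..-73 (38 high), board -72..-20, sliding jaw -20..+32 at the start, end block +75..+91 (36 high).
- screw_head (a point): Centre of the lock screw's knurled steel head, half way up it, on its vertical axis (x = +8, y = 0 mm in the holder's frame at the start). Head 44 mm across, 16 high, z 43..59 at the start, a white line on top and down the rim; 7 mm gap below it to the jaw. It rides on the jaw and rises 2 mm a turn. Rim friction on fingers about 1.2; turning takes 0.03 N m; stays where left.
- lock_screw (a joint): Angle of the lock screw in rad: 0 = tight, grows anticlockwise seen from above (loosening); starts at 0 to 0.4. Its point sits in a hole of the bar under the jaw and blocks the jaw up to about 1.6 turns (10.1 rad). Two turns are 12.57, three 18.85.
- jaw (a joint): How far the sliding jaw has moved from the board in m: 0 = at the board (start), 0.042 = against the end block, along the holder's +x. Unlocked it slides with 5 N of friction and stays where it is left; it may be pushed by the screw head.
- jaw_edge (a point): Middle of the sliding jaw's top edge next to the board; moves with the jaw. The jaw is an aluminium block 52 (x) x 96 (y) mm, top 36 mm above the bench, with a black lip 40 mm high along this edge.
- board: Loose green circuit board, 52 (holder's x) x 72 mm, lying on two black supports between the jaws, its underside 29 mm and its tallest component 42 mm above the bench; origin at the centre of its underside. It is not to be moved.
- side_cutters: red-handled side cutters lying flat, 138x53x13 mm; a loose bystander, origin at the centre of its underside
- screwdriver_small: yellow screwdriver lying, 169x22x23 mm; a loose bystander, origin at the centre of its underside
- usb_stick: black memory stick lying, 54x17x8 mm; a loose bystander, origin at the centre of its underside
- toroid_green: green ring core lying flat, 26 diameter x 10 mm; a loose bystander, origin at the centre of its underside
- tape_black: roll of black tape lying flat, 68 diameter x 18 mm; a loose bystander, origin at the centre of its underside
- cap_blue: blue capacitor standing upright, 22 diameter x 41 mm; a loose bystander, origin at the centre of its underside

How it is judged:
On the way, in this order (a step that is already met when the one before it is completed fails the run):
1. the lock screw has been loosened by two full turns while the jaw has not yet been opened (value of joint lock_screw above 11.9 rad and value of joint jaw below 0.03 m), for 0.1 s.
2. the jaw stands against the end block (value of joint jaw above 0.038 m), for 0.1 s.
At the end, for the whole second after the job is handed in: The jaw is within 4 mm of the end block, the screw is at rest between 11.9 rad (1.9 turns) and 18.85 rad (three turns), and the board lies within 10 mm of where it was (value of joint jaw above 0.038 m and value of joint lock_screw between 11.9 and 18.85 rad and distance of board from where it was at the start of the episode below 0.01 m and linear speed of board below 0.02 m/s and velocity of joint lock_screw below 0.1 rad/s); the robot touches nothing.
It fails at once if the screw head is taken between the two fingers (horizontal distance between the grasp point and screw_head below 0.018 m and distance between the grasp point and screw_head below 0.026 m and contact force between the fingers and holder above 1 N).
It fails at once if the screw is turned out of its thread (three turns) (value of joint lock_screw above 18.85 rad).
It fails at once if the board is lifted or pushed 15 mm away (distance of board from where it was at the start of the episode above 0.015 m).
It fails at once if a bystander is moved by more than 20 mm (distance of any of side_cutters, screwdriver_small, usb_stick, toroid_green, tape_black, cap_blue from where it was at the start of the episode above 0.02 m).
It also fails if it takes over 54 s, if anything falls off the work surface, if the arm or the gripper's body presses on something with over 40 N, if the wrist force passes 120 N, or if a joint passes its speed limit or range.

## Working session

There is one attempt and no reset: what is moved stays moved. The work goes in short steps, Python scripts to look and compute and a tool call to move; the robot and the scene stay as the last step left them, time stands still between calls to the robot, and variables do not carry over. Pictures are saved under pics/ and viewed, at most 10 in all, crops included, and the job is handed in when it is done.

Besides the shell and the picture viewer there is one more tool, called as name(argument=value, ...) on one line, values as JSON. servo_tool: Moves the arm, as the interface text tells. Its arguments: {"type":"object","properties":{"plan":{"type":"array","items":{"type":"object","properties":{"translation":{"type":"array","items":{"type":"number"}},"angular":{"type":"array","items":{"type":"number"}},"jaw":{"type":"number"}}}}},"required":["plan"]}

```bash
mkdir -p pics; ls
python3 - <<'E'
from bench import *
import cv2,numpy as np
print(get_state(), grip_point_offset)
for n in("top","scene"):
    c=camera(n); cv2.imwrite(f"pics/{n}0.png",c["color"][:,:,::-1]); print(n,c["mtx"],c["view"])
    np.savez(f"{n}0.npz",**c)
E
```

```text
pics
{'time_s': 0.0, 'joint_positions': array([ 1.36206834,  0.32186204, -0.07010981,  1.4516543 ,  0.0225778 ,
        1.37080359, -0.05690537]), 'qvel': array([-4.79240503e-04, -7.49887077e-04,  5.70365844e-05, -9.62819656e-04,
       -9.95823354e-04, -4.16439866e-05, -1.34780575e-04]), 'joint_torque': array([-4.18747168e-04, -4.91282558e+01, -4.04196745e-01, -3.12524307e+01,
       -6.38259505e-02,  4.37610783e-02,  1.57180821e-04]), 'eef_pos': array([ 0.1434955 , -0.63339961,  0.22144675]), 'tcp_rot': array([-3.12019923e+00, -3.49149120e-01,  4.43967650e-04]), 'contact_force': array([-0.77796976,  0.05130037,  0.5100013 ]), 'ft_torque': array([0.02951659, 0.05021606, 0.05646071]), 'finger_force': 0.0, 'width': 0.0871156893603041} 0.0187
top [[511.16942858   0.         321.08372085]
 [  0.         511.16942858 194.07634491]
 [  0.           0.           1.        ]] [[-0.02603005 -0.99946438 -0.01983396  0.02747627]
 [ 0.98627786 -0.02891221  0.16254251 -0.57043953]
 [-0.16302889 -0.0153308   0.98650218 -1.11640942]
 [ 0.          0.          0.          1.        ]]
scene [[518.8402352    0.         318.89655217]
 [  0.         518.8402352  198.72949784]
 [  0.           0.           1.        ]] [[-0.61643312 -0.7873364   0.01056426  0.34314108]
 [ 0.48609695 -0.36995901  0.79173233 -0.34672314]
 [-0.61945133  0.49318529  0.61077681 -1.04760367]
 [ 0.          0.          0.          1.        ]]
```

View pics/top0.png

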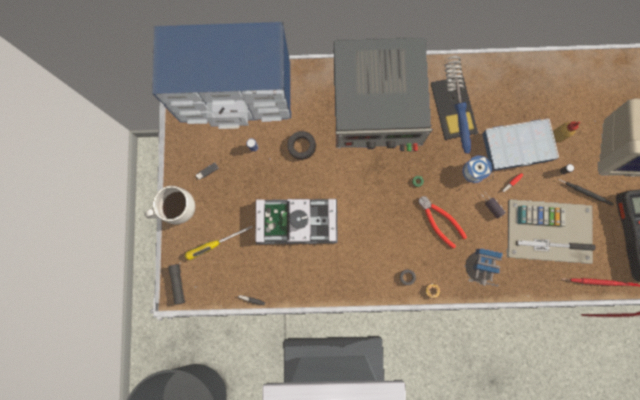

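View pics/scene0.png

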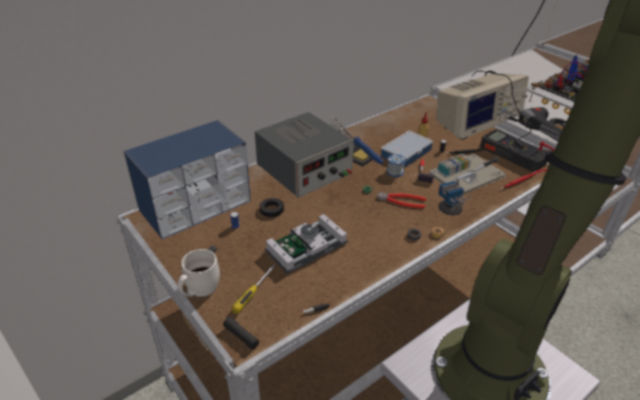

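The top view shows the holder centred near (297,221) with its jaw opening to the image's right and the screw head near (299,220). The screwdriver (218,243), tape (301,145), cap (251,145), toroid (417,181), cutters (440,220) and memory stick (207,171) all lie clear of it. The scene view shows the same layout, with the holder at (306,242).

```bash
cat > h.py <<'E'
import numpy as np,cv2
def ray(c,u,v,z):
    K,V=c["mtx"],c["view"]; R,t=V[:3,:3],V[:3,3]; o=-R.T@t
    p=np.linalg.inv(K)@[u,v,1]; d=R.T@np.array([p[0],-p[1],-p[2]])
    return o+d*(z-o[2])/d[2]
def proj(c,P):
    q=c["view"][:3,:3]@np.array(P)+c["view"][:3,3]; p=c["mtx"]@[q[0],-q[1],-q[2]]
    return p[:2]/p[2]
E
python3 - <<'E'
from h import *
c=np.load("top0.npz")
im=c["color"][:,:,::-1][190:250,245:350]
cv2.imwrite("pics/topcrop.png",cv2.resize(im,None,fx=7,fy=7,interpolation=cv2.INTER_CUBIC))
m=(c["color"].min(2)>150).astype(np.uint8); m[:190]=0;m[250:]=0;m[:,:245]=0;m[:,345:]=0
n,l,s,ce=cv2.connectedComponentsWithStats(m)
for i in range(1,n):
    if s[i,4]>20: print(s[i],ce[i],cv2.minAreaRect(np.argwhere(l==i)[:,::-1].astype(np.float32)),ray(c,*ce[i],.037))
print("head",ray(c,299,219.5,.059))
E
```

```text
[288 199  37  42 696] [303.61637931 219.53304598] ((306.0, 219.5), (41.0, 36.0), 90.0) [0.51502729 0.05316365 0.037     ]
[328 199   8  42 300] [331.91666667 219.12666667] ((331.4999694824219, 219.5), (40.99999237060547, 6.999999046325684), 90.0) [ 0.51413258 -0.01130513  0.037     ]
[256 200  26  42 379] [260.82849604 221.87862797] ((268.5, 220.5), (25.0, 41.0), 0.0) [0.51241457 0.15090167 0.037     ]
head [0.51285275 0.0623603  0.059     ]
```

View pics/topcrop.png

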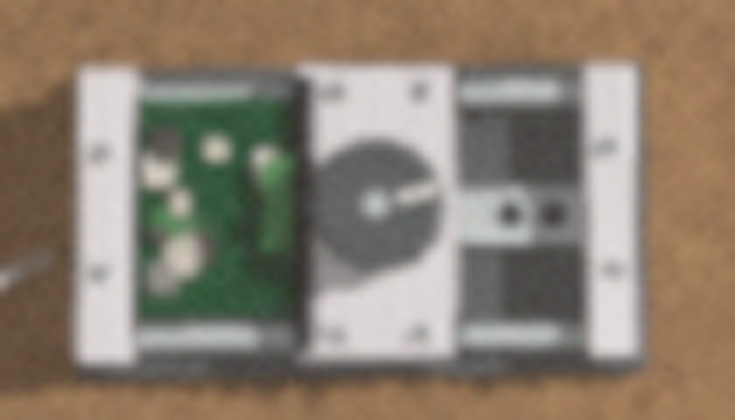

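servo_tool(plan=[{"translation": [26,24,0],"angular": [0,0,0],"jaw": 0},{"translation": [26,24,0],"angular": [0,0,0],"jaw": 0},{"translation": [26,24,0],"angular": [0,0,0],"jaw": 0},{"translation": [26,24,0],"angular": [0,0,0],"jaw": 0},{"translation": [26,24,0],"angular": [0,0,0],"jaw": 0},{"translation": [26,24,0],"angular": [0,0,0],"jaw": 0},{"translation": [26,24,0],"angular": [0,0,0],"jaw": 0},{"translation": [26,24,0],"angular": [0,0,0],"jaw": 0},{"translation": [34,69.5,0],"angular": [0,0,0],"jaw": 0},{"translation": [34,69.5,0],"angular": [0,0,0],"jaw": 0},{"translation": [34,69.5,0],"angular": [0,0,0],"jaw": 0},{"translation": [34,69.5,0],"angular": [0,0,0],"jaw": 0},{"translation": [34,69.5,0],"angular": [0,0,0],"jaw": 0},{"translation": [34,69.5,0],"angular": [0,0,0],"jaw": 0},{"translation": [34,69.5,0],"angular": [0,0,0],"jaw": 0},{"translation": [34,69.5,0],"angular": [0,0,0],"jaw": 0},{"translation": [34,69.5,0],"angular": [0,0,0],"jaw": 0},{"translation": [34,69.5,0],"angular": [0,0,0],"jaw": 0},{"translation": [34,69.5,0],"angular": [0,0,0],"jaw": 0},{"translation": [34,69.5,0],"angular": [0,0,0],"jaw": 0}])

```text
time_s: 1.77
eef_pos: [0.4834, 0.0673, 0.2228]
tcp_rot: [-3.119, -0.359, -0.002]
contact_force: [-0.7, -0.0, -0.3]
width: 0.0007
finger_force: 0.0
```

Run:
```python
from bench import *
from h import *
s=get_state(); print(s["time_s"],s["eef_pos"],s["tcp_rot"],s["joint_positions"],s["width"],s["contact_force"])
c=camera("wrist"); np.savez("w1.npz",**c); cv2.imwrite("pics/w1.png",c["color"][:,:,::-1])
t=np.load("top0.npz")
for n,u,v,z in(("head",298.3,218.6,.059),("fix",259.9,220,.038),("end",332,219.7,.036)):
    P=ray(t,u,v,z); print(n,P,"wrist px",proj(c,P))
print("tcp px",proj(c,s["eef_pos"]), "cam pos",-c["view"][:3,:3].T@c["view"][:3,3])
```

```text
1.7667 [0.48336756 0.06726667 0.22283868] [-3.11910139e+00 -3.59134887e-01 -1.64476462e-03] [ 5.81868637e-01  1.36299601e-03 -7.64952764e-01  1.81743729e+00
 -8.90911470e-04  1.32199809e+00 -1.52438919e+00] 0.0006522453201048892 [-0.70413768 -0.0440942  -0.33774697]
head [0.51492005 0.0638883  0.059     ] wrist px [324.90786779 156.0912672 ]
fix [0.51666464 0.15285821 0.038     ] wrist px [250.25146159 134.78110384]
end [ 0.51292957 -0.01146058  0.036     ] wrist px [384.69431233 169.43627081]
tcp px [315.35227026 241.91534051] cam pos [0.55433456 0.08366962 0.38508919]
```

View pics/w1.png

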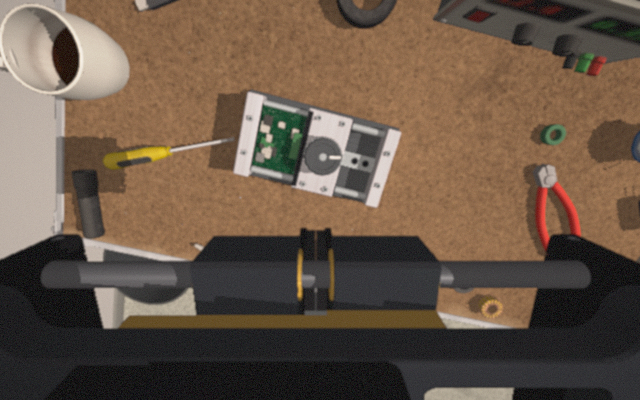

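The wrist view shows the head at (323,156), within about 2 px of its projection from the top view. The holder's yaw is about -91°, so I use (0.5145, 0.0645) as the head centre.

Plan: with the fingers shut, orbit them about the screw axis, touching the rim with the tool's side face.

servo_tool(plan=[{"translation": [-0.8,2.5,0],"angular": [0,0,-42.8],"jaw": 0},{"translation": [-0.8,2.5,0],"angular": [0,0,-42.8],"jaw": 0},{"translation": [-0.8,2.5,0],"angular": [0,0,-42.8],"jaw": 0},{"translation": [-0.8,2.5,0],"angular": [0,0,-42.8],"jaw": 0},{"translation": [-0.8,2.5,0],"angular": [0,0,-42.8],"jaw": 0},{"translation": [-0.8,2.5,0],"angular": [0,0,-42.8],"jaw": 0},{"translation": [-0.8,2.5,-4],"angular": [0,0,-42.8],"jaw": 0},{"translation": [-0.8,2.5,-8],"angular": [0,0,-42.8],"jaw": 0},{"translation": [-0.8,2.5,-12],"angular": [0,0,-42.8],"jaw": 0},{"translation": [-0.8,2.5,-15],"angular": [0,0,-42.8],"jaw": 0},{"translation": [-0.8,2.5,-15],"angular": [0,0,-42.8],"jaw": 0},{"translation": [-0.8,2.5,-15],"angular": [0,0,-42.8],"jaw": 0},{"translation": [-0.8,2.5,-15],"angular": [0,0,-42.8],"jaw": 0}])

```text
time_s: 2.9
eef_pos: [0.4769, 0.0862, 0.0742]
tcp_rot: [-3.033, 0.814, -0.003]
contact_force: [0.1, 0.3, 0.4]
width: 0.0006
finger_force: 0.0
```

```bash
cat >> h.py <<'E'
def state():
    from bench import get_state
    from scipy.spatial.transform import Rotation as R
    s=get_state(); p=s["eef_pos"]; x=R.from_rotvec(s["tcp_rot"]).as_matrix()[:,0]
    d=p[:2]-C
    print("t%.2f"%s["time_s"],"p",p.round(4),"psi%.1f"%np.degrees(np.arctan2(x[1],x[0])),"r%.1f th%.1f"%(1e3*np.hypot(*d),np.degrees(np.arctan2(d[1],d[0]))),"F",s["contact_force"].round(1),"j7 %.2f"%s["joint_positions"][6],"q",s["joint_positions"].round(2))
    return s
C=np.array([.5145,.0645])
E
python3 - <<'E'
from h import *
from bench import camera
s=state()
w=np.load("w1.npz"); print(ray(w,323,156.5,.059))
E
```

```text
t2.90 p [0.4769 0.0862 0.0742] psi-30.0 r43.4 th150.0 F [0.1 0.3 0.4] j7 -2.44 q [ 0.52  0.17 -0.8   2.    0.14  1.02 -2.44]
[0.51399614 0.06584814 0.059     ]
```

servo_tool(plan=[{"translation": [0,0,-1.4],"angular": [0,0,0],"jaw": 0},{"translation": [0,0,-2.8],"angular": [0,0,0],"jaw": 0},{"translation": [0,0,-2.8],"angular": [0,0,0],"jaw": 0},{"translation": [0.43,-0.25,-2.8],"angular": [0,0,0],"jaw": 0},{"translation": [0.78,-0.45,-2.8],"angular": [0,0,0],"jaw": 0},{"translation": [0.78,-0.45,-2.8],"angular": [0,0,0],"jaw": 0},{"translation": [0.78,-0.45,-2.8],"angular": [0,0,0],"jaw": 0}])

```text
time_s: 3.48
eef_pos: [0.4847, 0.0815, 0.0458]
tcp_rot: [-3.033, 0.815, -0.003]
contact_force: [0.5, -0.1, 0.5]
width: 0.0004
finger_force: 0.0
```

Run:
```python
from h import *
from bench import camera
state()
c=camera("wrist"); im=c["color"][:,:,::-1][90:330,160:480]
cv2.imwrite("pics/w2.png",cv2.resize(im,None,fx=2.4,fy=2.4,interpolation=cv2.INTER_CUBIC))
```

```text
t3.48 p [0.4847 0.0815 0.0458] psi-30.1 r34.3 th150.4 F [ 0.5 -0.1  0.5] j7 -2.47 q [ 0.5   0.23 -0.78  2.01  0.2   0.97 -2.47]
```

View pics/w2.png

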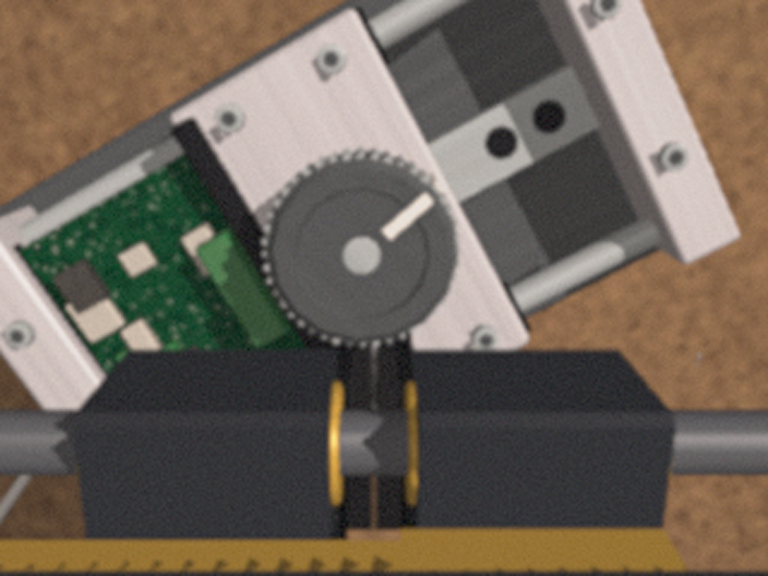

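The crop shows the head centred at (361,253), with its line at (408,215). The finger tips at (375,345) are about to touch the near rim.

```bash
cat >> h.py <<'E'
def look(Cg,z=.059):
    "centre dot and white line of the head: refined centre, line angle relative to world x"
    from bench import camera
    c=camera("wrist"); g=c["color"].min(2).astype(np.uint8)
    T=np.array([[*(proj(c,[Cg[0],Cg[1],z]))]])[0]
    pts=[]
    for du in range(-45,46):
        for dv in range(-45,46):
            u,v=int(T[0])+du,int(T[1])+dv
            if 0<=u<640 and 0<=v<400 and g[v,u]>125:
                P=ray(c,u,v,z)[:2]; 
                if np.hypot(*(P-Cg))<.0195: pts.append(P)
    m=np.zeros((200,200),np.uint8)
    ij=np.round((np.array(pts)-Cg)*4000+100).astype(int); m[ij[:,1],ij[:,0]]=255
    m=cv2.morphologyEx(m,cv2.MORPH_CLOSE,np.ones((5,5)))
    n,l,s,ce=cv2.connectedComponentsWithStats(m)
    for i in range(1,n):
        if s[i,4]>60: print("blob mm",((ce[i]-100)/4).round(2),"area mm2",s[i,4]/16, "wh",s[i,2:4]/4)
    return c
E
python3 - <<'E'
from h import *
c=look(C); print(ray(c,310.4,195.4,.059), proj(c,[.4847,.0815,.0458]))
E
```

```text
blob mm [  1.77 -11.33] area mm2 45.0625 wh [ 5.75 14.5 ]
blob mm [-0.89  1.81] area mm2 52.5 wh [8.5 8.5]
[0.51358009 0.0661349  0.059     ] [312.9432304  242.27578406]
```

servo_tool(plan=[{"translation": [0.09,-0.05,0],"angular": [0,0,0],"jaw": 0},{"translation": [0.17,-0.1,0],"angular": [0,0,0],"jaw": 0},{"translation": [0.17,-0.1,0],"angular": [0,0,0],"jaw": 0}])

```text
time_s: 3.83
eef_pos: [0.4851, 0.0805, 0.0446]
tcp_rot: [3.034, -0.814, -0.0]
contact_force: [-1.4, 0.6, -0.3]
width: 0.0005
finger_force: 0.1
```

```bash
cat > gen.py <<'E'
# gen.py cx cy px py r0 r1 n total_deg dz : arc rows about (cx,cy), cmd at (px,py), all mm/deg
import sys,json,numpy as np
cx,cy,px,py,r1,n,tot,dz=map(float,sys.argv[1:]); n=int(n)
d=np.array([px-cx,py-cy]); th=np.arctan2(d[1],d[0]); r0=np.hypot(*d); print("r0 %.1f th0 %.1f"%(r0,np.degrees(th)))
rows=[]
for k in range(1,n+1):
    f=k/n; a=th+np.radians(tot*f); r=r0+(r1-r0)*min(1,k/3)
    rows.append({"translation":[round((cx+r*np.cos(a)-px)/10,2),round((cy+r*np.sin(a)-py)/10,2),round(dz*min(1,k/3)/10,2)],"angular":[0,0,round(tot*f,1)],"jaw":0})
print(json.dumps(rows)); print("end cmd %.1f %.1f"%(cx+r*np.cos(a),cy+r*np.sin(a)))
E
python3 gen.py 514.3 67 486.4 80.5 29 10 65 0; python3 -c "
from h import *
state()"
```

```text
r0 31.0 th0 154.2
[{"translation": [-0.07, -0.35, 0.0], "angular": [0, 0, 6.5], "jaw": 0}, {"translation": [-0.1, -0.69, 0.0], "angular": [0, 0, 13.0], "jaw": 0}, {"translation": [-0.09, -1.03, 0.0], "angular": [0, 0, 19.5], "jaw": 0}, {"translation": [-0.11, -1.36, 0.0], "angular": [0, 0, 26.0], "jaw": 0}, {"translation": [-0.09, -1.69, 0.0], "angular": [0, 0, 32.5], "jaw": 0}, {"translation": [-0.03, -2.01, 0.0], "angular": [0, 0, 39.0], "jaw": 0}, {"translation": [0.06, -2.33, 0.0], "angular": [0, 0, 45.5], "jaw": 0}, {"translation": [0.19, -2.63, 0.0], "angular": [0, 0, 52.0], "jaw": 0}, {"translation": [0.35, -2.92, 0.0], "angular": [0, 0, 58.5], "jaw": 0}, {"translation": [0.54, -3.18, 0.0], "angular": [0, 0, 65.0], "jaw": 0}]
end cmd 491.8 48.7
t3.83 p [0.4851 0.0805 0.0446] psi-30.0 r33.5 th151.4 F [-1.4  0.6 -0.3] j7 -2.47 q [ 0.5   0.24 -0.78  2.01  0.2   0.97 -2.47]
```

servo_tool(plan=[{"translation": [-0.07,-0.35,0.0],"angular": [0,0,6.5],"jaw": 0},{"translation": [-0.1,-0.69,0.0],"angular": [0,0,13.0],"jaw": 0},{"translation": [-0.09,-1.03,0.0],"angular": [0,0,19.5],"jaw": 0},{"translation": [-0.11,-1.36,0.0],"angular": [0,0,26.0],"jaw": 0},{"translation": [-0.09,-1.69,0.0],"angular": [0,0,32.5],"jaw": 0},{"translation": [-0.03,-2.01,0.0],"angular": [0,0,39.0],"jaw": 0},{"translation": [0.06,-2.33,0.0],"angular": [0,0,45.5],"jaw": 0},{"translation": [0.19,-2.63,0.0],"angular": [0,0,52.0],"jaw": 0},{"translation": [0.35,-2.92,0.0],"angular": [0,0,58.5],"jaw": 0},{"translation": [0.54,-3.18,0.0],"angular": [0,0,65.0],"jaw": 0}])

```text
time_s: 4.67
eef_pos: [0.4891, 0.0485, 0.0443]
tcp_rot: [-2.994, -0.952, 0.005]
contact_force: [-3.7, -0.9, 2.6]
width: 0.0002
finger_force: 1.5
```

Run:
```python
from h import *
state(); c=look(np.array([.5138,.066]))
im=c["color"][:,:,::-1][90:330,160:480]
cv2.imwrite("pics/w3.png",cv2.resize(im,None,fx=2.4,fy=2.4,interpolation=cv2.INTER_CUBIC))
```

```text
t4.67 p [0.4891 0.0485 0.0443] psi35.3 r30.0 th-147.7 F [-3.7 -0.9  2.6] j7 -1.32 q [ 0.7   0.28 -0.94  2.    0.27  0.99 -1.32]
blob mm [11.49 -6.19] area mm2 30.8125 wh [11.5  8. ]
blob mm [-0.01  0.49] area mm2 34.8125 wh [6.75 7.25]
```

View pics/w3.png

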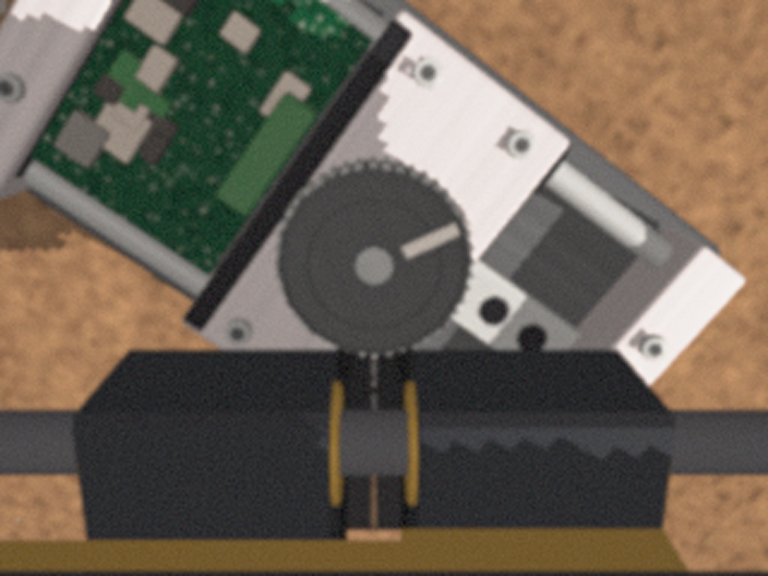

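The head is now centred on the fingers at (374,265). Its line has turned from -79° to -30°, so the rim drives well, with about 3.5 N radial force. Continuing the stroke.

```bash
python3 gen.py 514.5 67 491.8 48.7 29 20 136 0
```

```text
r0 29.2 th0 -141.1
[{"translation": [0.24, -0.25, 0.0], "angular": [0, 0, 6.8], "jaw": 0}, {"translation": [0.5, -0.47, 0.0], "angular": [0, 0, 13.6], "jaw": 0}, {"translation": [0.79, -0.66, 0.0], "angular": [0, 0, 20.4], "jaw": 0}, {"translation": [1.09, -0.82, 0.0], "angular": [0, 0, 27.2], "jaw": 0}, {"translation": [1.42, -0.94, 0.0], "angular": [0, 0, 34.0], "jaw": 0}, {"translation": [1.75, -1.02, 0.0], "angular": [0, 0, 40.8], "jaw": 0}, {"translation": [2.09, -1.06, 0.0], "angular": [0, 0, 47.6], "jaw": 0}, {"translation": [2.44, -1.07, 0.0], "angular": [0, 0, 54.4], "jaw": 0}, {"translation": [2.78, -1.03, 0.0], "angular": [0, 0, 61.2], "jaw": 0}, {"translation": [3.11, -0.95, 0.0], "angular": [0, 0, 68.0], "jaw": 0}, {"translation": [3.43, -0.83, 0.0], "angular": [0, 0, 74.8], "jaw": 0}, {"translation": [3.74, -0.67, 0.0], "angular": [0, 0, 81.6], "jaw": 0}, {"translation": [4.03, -0.48, 0.0], "angular": [0, 0, 88.4], "jaw": 0}, {"translation": [4.29, -0.25, 0.0], "angular": [0, 0, 95.2], "jaw": 0}, {"translation": [4.52, 0.0, 0.0], "angular": [0, 0, 102.0], "jaw": 0}, {"translation": [4.72, 0.28, 0.0], "angular": [0, 0, 108.8], "jaw": 0}, {"translation": [4.89, 0.58, 0.0], "angular": [0, 0, 115.6], "jaw": 0}, {"translation": [5.02, 0.9, 0.0], "angular": [0, 0, 122.4], "jaw": 0}, {"translation": [5.11, 1.23, 0.0], "angular": [0, 0, 129.2], "jaw": 0}, {"translation": [5.16, 1.57, 0.0], "angular": [0, 0, 136.0], "jaw": 0}]
end cmd 543.4 64.4
```

servo_tool(plan=[{"translation": [0.24,-0.25,0.0],"angular": [0,0,6.8],"jaw": 0},{"translation": [0.5,-0.47,0.0],"angular": [0,0,13.6],"jaw": 0},{"translation": [0.79,-0.66,0.0],"angular": [0,0,20.4],"jaw": 0},{"translation": [1.09,-0.82,0.0],"angular": [0,0,27.2],"jaw": 0},{"translation": [1.42,-0.94,0.0],"angular": [0,0,34.0],"jaw": 0},{"translation": [1.75,-1.02,0.0],"angular": [0,0,40.8],"jaw": 0},{"translation": [2.09,-1.06,0.0],"angular": [0,0,47.6],"jaw": 0},{"translation": [2.44,-1.07,0.0],"angular": [0,0,54.4],"jaw": 0},{"translation": [2.78,-1.03,0.0],"angular": [0,0,61.2],"jaw": 0},{"translation": [3.11,-0.95,0.0],"angular": [0,0,68.0],"jaw": 0},{"translation": [3.43,-0.83,0.0],"angular": [0,0,74.8],"jaw": 0},{"translation": [3.74,-0.67,0.0],"angular": [0,0,81.6],"jaw": 0},{"translation": [4.03,-0.48,0.0],"angular": [0,0,88.4],"jaw": 0},{"translation": [4.29,-0.25,0.0],"angular": [0,0,95.2],"jaw": 0},{"translation": [4.52,0.0,0.0],"angular": [0,0,102.0],"jaw": 0},{"translation": [4.72,0.28,0.0],"angular": [0,0,108.8],"jaw": 0},{"translation": [4.89,0.58,0.0],"angular": [0,0,115.6],"jaw": 0},{"translation": [5.02,0.9,0.0],"angular": [0,0,122.4],"jaw": 0},{"translation": [5.11,1.23,0.0],"angular": [0,0,129.2],"jaw": 0},{"translation": [5.16,1.57,0.0],"angular": [0,0,136.0],"jaw": 0}])

```text
time_s: 6.38
eef_pos: [0.5463, 0.0623, 0.0454]
tcp_rot: [0.246, 3.125, -0.001]
contact_force: [7.1, -3.0, 0.6]
width: 0.0004
finger_force: 3.7
```

```bash
python3 - <<'E'
from h import *
state(); c=look(np.array([.5138,.0665]),.06)
E
python3 gen.py 514.5 67 543.4 64.4 29 10 65 0
```

```text
t6.38 p [0.5463 0.0623 0.0454] psi171.0 r31.9 th-4.0 F [ 7.1 -3.   0.6] j7 0.73 q [ 0.86  0.66 -1.3   1.87  0.7   1.17  0.73]
blob mm [-0.4   0.17] area mm2 36.3125 wh [7.5  6.75]
blob mm [-4.07 12.8 ] area mm2 31.375 wh [ 6.25 12.  ]
r0 29.0 th0 -5.1
[{"translation": [0.01, 0.33, 0.0], "angular": [0, 0, 6.5], "jaw": 0}, {"translation": [-0.02, 0.66, 0.0], "angular": [0, 0, 13.0], "jaw": 0}, {"translation": [-0.08, 0.98, 0.0], "angular": [0, 0, 19.5], "jaw": 0}, {"translation": [-0.18, 1.29, 0.0], "angular": [0, 0, 26.0], "jaw": 0}, {"translation": [-0.31, 1.59, 0.0], "angular": [0, 0, 32.5], "jaw": 0}, {"translation": [-0.48, 1.88, 0.0], "angular": [0, 0, 39.0], "jaw": 0}, {"translation": [-0.68, 2.14, 0.0], "angular": [0, 0, 45.5], "jaw": 0}, {"translation": [-0.91, 2.38, 0.0], "angular": [0, 0, 52.0], "jaw": 0}, {"translation": [-1.16, 2.59, 0.0], "angular": [0, 0, 58.5], "jaw": 0}, {"translation": [-1.43, 2.77, 0.0], "angular": [0, 0, 65.0], "jaw": 0}]
end cmd 529.1 92.1
```

```bash
python3 gen.py 515 67 543.4 64.4 38 20 -140 1
```

```text
r0 28.5 th0 -5.2
[{"translation": [0.26, -0.41, 0.03], "angular": [0, 0, -7.0], "jaw": 0}, {"translation": [0.45, -0.89, 0.07], "angular": [0, 0, -14.0], "jaw": 0}, {"translation": [0.57, -1.42, 0.1], "angular": [0, 0, -21.0], "jaw": 0}, {"translation": [0.34, -1.82, 0.1], "angular": [0, 0, -28.0], "jaw": 0}, {"translation": [0.06, -2.19, 0.1], "angular": [0, 0, -35.0], "jaw": 0}, {"translation": [-0.26, -2.53, 0.1], "angular": [0, 0, -42.0], "jaw": 0}, {"translation": [-0.62, -2.82, 0.1], "angular": [0, 0, -49.0], "jaw": 0}, {"translation": [-1.01, -3.07, 0.1], "angular": [0, 0, -56.0], "jaw": 0}, {"translation": [-1.43, -3.27, 0.1], "angular": [0, 0, -63.0], "jaw": 0}, {"translation": [-1.87, -3.41, 0.1], "angular": [0, 0, -70.0], "jaw": 0}, {"translation": [-2.33, -3.51, 0.1], "angular": [0, 0, -77.0], "jaw": 0}, {"translation": [-2.79, -3.54, 0.1], "angular": [0, 0, -84.0], "jaw": 0}, {"translation": [-3.25, -3.52, 0.1], "angular": [0, 0, -91.0], "jaw": 0}, {"translation": [-3.71, -3.44, 0.1], "angular": [0, 0, -98.0], "jaw": 0}, {"translation": [-4.15, -3.31, 0.1], "angular": [0, 0, -105.0], "jaw": 0}, {"translation": [-4.58, -3.12, 0.1], "angular": [0, 0, -112.0], "jaw": 0}, {"translation": [-4.98, -2.88, 0.1], "angular": [0, 0, -119.0], "jaw": 0}, {"translation": [-5.34, -2.6, 0.1], "angular": [0, 0, -126.0], "jaw": 0}, {"translation": [-5.67, -2.27, 0.1], "angular": [0, 0, -133.0], "jaw": 0}, {"translation": [-5.96, -1.91, 0.1], "angular": [0, 0, -140.0], "jaw": 0}]
end cmd 483.8 45.3
```

servo_tool(plan=[{"translation": [0.95,-0.08,0.05],"angular": [0,0,0],"jaw": 0},{"translation": [0.88,-0.53,0.1],"angular": [0,0,-7.0],"jaw": 0},{"translation": [0.75,-0.99,0.1],"angular": [0,0,-14.0],"jaw": 0},{"translation": [0.57,-1.42,0.1],"angular": [0,0,-21.0],"jaw": 0},{"translation": [0.34,-1.82,0.1],"angular": [0,0,-28.0],"jaw": 0},{"translation": [0.06,-2.19,0.1],"angular": [0,0,-35.0],"jaw": 0},{"translation": [-0.26,-2.53,0.1],"angular": [0,0,-42.0],"jaw": 0},{"translation": [-0.62,-2.82,0.1],"angular": [0,0,-49.0],"jaw": 0},{"translation": [-1.01,-3.07,0.1],"angular": [0,0,-56.0],"jaw": 0},{"translation": [-1.43,-3.27,0.1],"angular": [0,0,-63.0],"jaw": 0},{"translation": [-1.87,-3.41,0.1],"angular": [0,0,-70.0],"jaw": 0},{"translation": [-2.33,-3.51,0.1],"angular": [0,0,-77.0],"jaw": 0},{"translation": [-2.79,-3.54,0.1],"angular": [0,0,-84.0],"jaw": 0},{"translation": [-3.25,-3.52,0.1],"angular": [0,0,-91.0],"jaw": 0},{"translation": [-3.71,-3.44,0.1],"angular": [0,0,-98.0],"jaw": 0},{"translation": [-4.15,-3.31,0.1],"angular": [0,0,-105.0],"jaw": 0},{"translation": [-4.58,-3.12,0.1],"angular": [0,0,-112.0],"jaw": 0},{"translation": [-4.98,-2.88,0.1],"angular": [0,0,-119.0],"jaw": 0},{"translation": [-5.34,-2.6,0.1],"angular": [0,0,-126.0],"jaw": 0},{"translation": [-5.67,-2.27,0.1],"angular": [0,0,-133.0],"jaw": 0}])

```text
time_s: 8.1
eef_pos: [0.4853, 0.042, 0.0457]
tcp_rot: [-2.975, -1.009, -0.0]
contact_force: [-0.3, -0.3, -0.6]
width: 0.0004
finger_force: 0.0
```

```bash
python3 - <<'E'
from h import *
state(); c=look(np.array([.5138,.0665]),.06)
E
python3 gen.py 515 67 486.7 41.7 38 10 -70 0
```

```text
t8.10 p [0.4853 0.042  0.0457] psi37.5 r36.8 th-142.4 F [-0.3 -0.3 -0.6] j7 -1.26 q [ 0.72  0.26 -0.94  2.02  0.25  0.98 -1.26]
blob mm [-0.15  0.19] area mm2 35.0 wh [7.25 7.25]
blob mm [-4.74 12.56] area mm2 32.25 wh [ 6.25 12.  ]
r0 38.0 th0 -138.2
[{"translation": [-0.29, 0.36, 0.0], "angular": [0, 0, -7.0], "jaw": 0}, {"translation": [-0.53, 0.76, 0.0], "angular": [0, 0, -14.0], "jaw": 0}, {"translation": [-0.72, 1.18, 0.0], "angular": [0, 0, -21.0], "jaw": 0}, {"translation": [-0.86, 1.62, 0.0], "angular": [0, 0, -28.0], "jaw": 0}, {"translation": [-0.94, 2.08, 0.0], "angular": [0, 0, -35.0], "jaw": 0}, {"translation": [-0.97, 2.54, 0.0], "angular": [0, 0, -42.0], "jaw": 0}, {"translation": [-0.94, 3.01, 0.0], "angular": [0, 0, -49.0], "jaw": 0}, {"translation": [-0.85, 3.46, 0.0], "angular": [0, 0, -56.0], "jaw": 0}, {"translation": [-0.71, 3.9, 0.0], "angular": [0, 0, -63.0], "jaw": 0}, {"translation": [-0.52, 4.33, 0.0], "angular": [0, 0, -70.0], "jaw": 0}]
end cmd 481.5 85.0
```

servo_tool(plan=[{"translation": [-0.29,0.36,0.0],"angular": [0,0,-7.0],"jaw": 0},{"translation": [-0.53,0.76,0.0],"angular": [0,0,-14.0],"jaw": 0},{"translation": [-0.72,1.18,0.0],"angular": [0,0,-21.0],"jaw": 0},{"translation": [-0.86,1.62,0.0],"angular": [0,0,-28.0],"jaw": 0},{"translation": [-0.94,2.08,0.0],"angular": [0,0,-35.0],"jaw": 0},{"translation": [-0.97,2.54,0.0],"angular": [0,0,-42.0],"jaw": 0},{"translation": [-0.94,3.01,0.0],"angular": [0,0,-49.0],"jaw": 0},{"translation": [-0.85,3.46,0.0],"angular": [0,0,-56.0],"jaw": 0},{"translation": [-0.71,3.9,0.0],"angular": [0,0,-63.0],"jaw": 0},{"translation": [-0.52,4.33,0.0],"angular": [0,0,-70.0],"jaw": 0},{"translation": [0.2,3.95,0.0],"angular": [0,0,-70.0],"jaw": 0}])

```text
time_s: 9.07
eef_pos: [0.487, 0.083, 0.0456]
tcp_rot: [-3.019, 0.866, 0.001]
contact_force: [1.6, 0.7, -0.4]
width: 0.0003
finger_force: 0.3
```

```bash
python3 - <<'E'
from h import *
state()
E
python3 gen.py 515 67 488.7 81.2 29 20 138 1;python3 gen.py 515 67 488.7 81.2 29 29 200 1 | tail -1
```

```text
t9.07 p [0.487  0.083  0.0456] psi-32.0 r33.2 th146.1 F [ 1.6  0.7 -0.4] j7 -2.51 q [ 0.49  0.24 -0.77  2.    0.2   0.98 -2.51]
r0 29.9 th0 151.6
[{"translation": [-0.12, -0.34, 0.03], "angular": [0, 0, 6.9], "jaw": 0}, {"translation": [-0.21, -0.68, 0.07], "angular": [0, 0, 13.8], "jaw": 0}, {"translation": [-0.24, -1.03, 0.1], "angular": [0, 0, 20.7], "jaw": 0}, {"translation": [-0.27, -1.38, 0.1], "angular": [0, 0, 27.6], "jaw": 0}, {"translation": [-0.25, -1.73, 0.1], "angular": [0, 0, 34.5], "jaw": 0}, {"translation": [-0.2, -2.07, 0.1], "angular": [0, 0, 41.4], "jaw": 0}, {"translation": [-0.1, -2.41, 0.1], "angular": [0, 0, 48.3], "jaw": 0}, {"translation": [0.04, -2.73, 0.1], "angular": [0, 0, 55.2], "jaw": 0}, {"translation": [0.22, -3.03, 0.1], "angular": [0, 0, 62.1], "jaw": 0}, {"translation": [0.43, -3.31, 0.1], "angular": [0, 0, 69.0], "jaw": 0}, {"translation": [0.67, -3.56, 0.1], "angular": [0, 0, 75.9], "jaw": 0}, {"translation": [0.94, -3.78, 0.1], "angular": [0, 0, 82.8], "jaw": 0}, {"translation": [1.24, -3.96, 0.1], "angular": [0, 0, 89.7], "jaw": 0}, {"translation": [1.55, -4.11, 0.1], "angular": [0, 0, 96.6], "jaw": 0}, {"translation": [1.89, -4.22, 0.1], "angular": [0, 0, 103.5], "jaw": 0}, {"translation": [2.23, -4.29, 0.1], "angular": [0, 0, 110.4], "jaw": 0}, {"translation": [2.58, -4.32, 0.1], "angular": [0, 0, 117.3], "jaw": 0}, {"translation": [2.92, -4.3, 0.1], "angular": [0, 0, 124.2], "jaw": 0}, {"translation": [3.27, -4.25, 0.1], "angular": [0, 0, 131.1], "jaw": 0}, {"translation": [3.6, -4.15, 0.1], "angular": [0, 0, 138.0], "jaw": 0}]
end cmd 524.7 39.7
end cmd 543.7 62.8
```

servo_tool(plan=[{"translation": [-0.12,-0.34,0.03],"angular": [0,0,6.9],"jaw": 0},{"translation": [-0.21,-0.68,0.07],"angular": [0,0,13.8],"jaw": 0},{"translation": [-0.24,-1.03,0.1],"angular": [0,0,20.7],"jaw": 0},{"translation": [-0.27,-1.38,0.1],"angular": [0,0,27.6],"jaw": 0},{"translation": [-0.25,-1.73,0.1],"angular": [0,0,34.5],"jaw": 0},{"translation": [-0.2,-2.07,0.1],"angular": [0,0,41.4],"jaw": 0},{"translation": [-0.1,-2.41,0.1],"angular": [0,0,48.3],"jaw": 0},{"translation": [0.04,-2.73,0.1],"angular": [0,0,55.2],"jaw": 0},{"translation": [0.22,-3.03,0.1],"angular": [0,0,62.1],"jaw": 0},{"translation": [0.43,-3.31,0.1],"angular": [0,0,69.0],"jaw": 0},{"translation": [0.67,-3.56,0.1],"angular": [0,0,75.9],"jaw": 0},{"translation": [0.94,-3.78,0.1],"angular": [0,0,82.8],"jaw": 0},{"translation": [1.24,-3.96,0.1],"angular": [0,0,89.7],"jaw": 0},{"translation": [1.55,-4.11,0.1],"angular": [0,0,96.6],"jaw": 0},{"translation": [1.89,-4.22,0.1],"angular": [0,0,103.5],"jaw": 0},{"translation": [2.23,-4.29,0.1],"angular": [0,0,110.4],"jaw": 0},{"translation": [2.58,-4.32,0.1],"angular": [0,0,117.3],"jaw": 0},{"translation": [2.92,-4.3,0.1],"angular": [0,0,124.2],"jaw": 0},{"translation": [3.27,-4.25,0.1],"angular": [0,0,131.1],"jaw": 0},{"translation": [3.6,-4.15,0.1],"angular": [0,0,138.0],"jaw": 0}])

```text
time_s: 10.73
eef_pos: [0.5244, 0.036, 0.0465]
tcp_rot: [1.881, 2.514, -0.005]
contact_force: [-0.1, -4.5, 1.4]
width: 0.0007
finger_force: 2.4
```

```bash
python3 - <<'E'
from h import *
state(); c=look(np.array([.5138,.0665]),.061)
E
python3 gen.py 515 67 524.7 39.7 29 9 62 0
```

```text
t10.73 p [0.5244 0.036  0.0465] psi106.4 r30.2 th-70.9 F [-0.1 -4.5  1.4] j7 -0.21 q [ 0.84  0.46 -1.13  1.92  0.48  1.06 -0.21]
blob mm [ -6.36 -12.57] area mm2 32.0625 wh [ 7.75 11.5 ]
blob mm [-0.33 -0.31] area mm2 32.125 wh [7.   6.75]
r0 29.0 th0 -70.4
[{"translation": [0.32, 0.14, 0.0], "angular": [0, 0, 6.9], "jaw": 0}, {"translation": [0.62, 0.31, 0.0], "angular": [0, 0, 13.8], "jaw": 0}, {"translation": [0.9, 0.52, 0.0], "angular": [0, 0, 20.7], "jaw": 0}, {"translation": [1.15, 0.76, 0.0], "angular": [0, 0, 27.6], "jaw": 0}, {"translation": [1.38, 1.03, 0.0], "angular": [0, 0, 34.4], "jaw": 0}, {"translation": [1.56, 1.32, 0.0], "angular": [0, 0, 41.3], "jaw": 0}, {"translation": [1.71, 1.63, 0.0], "angular": [0, 0, 48.2], "jaw": 0}, {"translation": [1.83, 1.96, 0.0], "angular": [0, 0, 55.1], "jaw": 0}, {"translation": [1.9, 2.3, 0.0], "angular": [0, 0, 62.0], "jaw": 0}]
end cmd 543.7 62.7
```

servo_tool(plan=[{"translation": [0.32,0.14,0.0],"angular": [0,0,6.9],"jaw": 0},{"translation": [0.62,0.31,0.0],"angular": [0,0,13.8],"jaw": 0},{"translation": [0.9,0.52,0.0],"angular": [0,0,20.7],"jaw": 0},{"translation": [1.15,0.76,0.0],"angular": [0,0,27.6],"jaw": 0},{"translation": [1.38,1.03,0.0],"angular": [0,0,34.4],"jaw": 0},{"translation": [1.56,1.32,0.0],"angular": [0,0,41.3],"jaw": 0},{"translation": [1.71,1.63,0.0],"angular": [0,0,48.2],"jaw": 0},{"translation": [1.83,1.96,0.0],"angular": [0,0,55.1],"jaw": 0},{"translation": [1.9,2.3,0.0],"angular": [0,0,62.0],"jaw": 0},{"translation": [2.85,2.22,0.05],"angular": [0,0,62],"jaw": 0}])

```text
time_s: 11.62
eef_pos: [0.5523, 0.0617, 0.047]
tcp_rot: [0.323, 3.125, 0.002]
contact_force: [-0.3, -0.7, 0.2]
width: 0.0007
finger_force: 0.0
```

```bash
python3 - <<'E'
from h import *
state(); c=look(np.array([.5138,.0665]),.061)
E
python3 gen.py 515 67 553.2 61.9 38.5 20 -138 1; python3 gen.py 515 67 553.2 61.9 38.5 29 -200 1|tail -1
```

```text
t11.62 p [0.5523 0.0617 0.047 ] psi168.2 r37.9 th-4.2 F [-0.3 -0.7  0.2] j7 0.69 q [ 0.85  0.66 -1.28  1.85  0.69  1.18  0.69]
blob mm [  7.96 -10.52] area mm2 30.625 wh [ 9.   10.75]
blob mm [-0.29  0.02] area mm2 38.1875 wh [7.   7.25]
r0 38.5 th0 -7.6
[{"translation": [-0.09, -0.45, 0.03], "angular": [0, 0, -6.9], "jaw": 0}, {"translation": [-0.23, -0.9, 0.07], "angular": [0, 0, -13.8], "jaw": 0}, {"translation": [-0.43, -1.32, 0.1], "angular": [0, 0, -20.7], "jaw": 0}, {"translation": [-0.67, -1.71, 0.1], "angular": [0, 0, -27.6], "jaw": 0}, {"translation": [-0.96, -2.07, 0.1], "angular": [0, 0, -34.5], "jaw": 0}, {"translation": [-1.29, -2.4, 0.1], "angular": [0, 0, -41.4], "jaw": 0}, {"translation": [-1.66, -2.68, 0.1], "angular": [0, 0, -48.3], "jaw": 0}, {"translation": [-2.06, -2.91, 0.1], "angular": [0, 0, -55.2], "jaw": 0}, {"translation": [-2.48, -3.1, 0.1], "angular": [0, 0, -62.1], "jaw": 0}, {"translation": [-2.93, -3.24, 0.1], "angular": [0, 0, -69.0], "jaw": 0}, {"translation": [-3.38, -3.32, 0.1], "angular": [0, 0, -75.9], "jaw": 0}, {"translation": [-3.85, -3.34, 0.1], "angular": [0, 0, -82.8], "jaw": 0}, {"translation": [-4.31, -3.31, 0.1], "angular": [0, 0, -89.7], "jaw": 0}, {"translation": [-4.76, -3.22, 0.1], "angular": [0, 0, -96.6], "jaw": 0}, {"translation": [-5.21, -3.08, 0.1], "angular": [0, 0, -103.5], "jaw": 0}, {"translation": [-5.63, -2.89, 0.1], "angular": [0, 0, -110.4], "jaw": 0}, {"translation": [-6.02, -2.65, 0.1], "angular": [0, 0, -117.3], "jaw": 0}, {"translation": [-6.39, -2.36, 0.1], "angular": [0, 0, -124.2], "jaw": 0}, {"translation": [-6.71, -2.03, 0.1], "angular": [0, 0, -131.1], "jaw": 0}, {"translation": [-7.0, -1.66, 0.1], "angular": [0, 0, -138.0], "jaw": 0}]
end cmd 483.2 45.3
end cmd 480.9 84.8
```

servo_tool(plan=[{"translation": [-0.09,-0.45,0.03],"angular": [0,0,-6.9],"jaw": 0},{"translation": [-0.23,-0.9,0.07],"angular": [0,0,-13.8],"jaw": 0},{"translation": [-0.43,-1.32,0.1],"angular": [0,0,-20.7],"jaw": 0},{"translation": [-0.67,-1.71,0.1],"angular": [0,0,-27.6],"jaw": 0},{"translation": [-0.96,-2.07,0.1],"angular": [0,0,-34.5],"jaw": 0},{"translation": [-1.29,-2.4,0.1],"angular": [0,0,-41.4],"jaw": 0},{"translation": [-1.66,-2.68,0.1],"angular": [0,0,-48.3],"jaw": 0},{"translation": [-2.06,-2.91,0.1],"angular": [0,0,-55.2],"jaw": 0},{"translation": [-2.48,-3.1,0.1],"angular": [0,0,-62.1],"jaw": 0},{"translation": [-2.93,-3.24,0.1],"angular": [0,0,-69.0],"jaw": 0},{"translation": [-3.38,-3.32,0.1],"angular": [0,0,-75.9],"jaw": 0},{"translation": [-3.85,-3.34,0.1],"angular": [0,0,-82.8],"jaw": 0},{"translation": [-4.31,-3.31,0.1],"angular": [0,0,-89.7],"jaw": 0},{"translation": [-4.76,-3.22,0.1],"angular": [0,0,-96.6],"jaw": 0},{"translation": [-5.21,-3.08,0.1],"angular": [0,0,-103.5],"jaw": 0},{"translation": [-5.63,-2.89,0.1],"angular": [0,0,-110.4],"jaw": 0},{"translation": [-6.02,-2.65,0.1],"angular": [0,0,-117.3],"jaw": 0},{"translation": [-6.39,-2.36,0.1],"angular": [0,0,-124.2],"jaw": 0},{"translation": [-6.71,-2.03,0.1],"angular": [0,0,-131.1],"jaw": 0},{"translation": [-7.0,-1.66,0.1],"angular": [0,0,-138.0],"jaw": 0}])

```text
time_s: 13.33
eef_pos: [0.4819, 0.0457, 0.0483]
tcp_rot: [-3.038, -0.798, -0.0]
contact_force: [-0.3, 0.2, -1.0]
width: 0.0006
finger_force: 0.0
```

```bash
python3 gen.py 515 67 483.2 45.3 38.5 9 -62 0; python3 gen.py 515 67 488.7 81.2 29 20 138 0
```

```text
r0 38.5 th0 -145.7
[{"translation": [-0.24, 0.4, 0.0], "angular": [0, 0, -6.9], "jaw": 0}, {"translation": [-0.43, 0.82, 0.0], "angular": [0, 0, -13.8], "jaw": 0}, {"translation": [-0.56, 1.26, 0.0], "angular": [0, 0, -20.7], "jaw": 0}, {"translation": [-0.64, 1.72, 0.0], "angular": [0, 0, -27.6], "jaw": 0}, {"translation": [-0.67, 2.18, 0.0], "angular": [0, 0, -34.4], "jaw": 0}, {"translation": [-0.64, 2.64, 0.0], "angular": [0, 0, -41.3], "jaw": 0}, {"translation": [-0.56, 3.1, 0.0], "angular": [0, 0, -48.2], "jaw": 0}, {"translation": [-0.42, 3.54, 0.0], "angular": [0, 0, -55.1], "jaw": 0}, {"translation": [-0.23, 3.96, 0.0], "angular": [0, 0, -62.0], "jaw": 0}]
end cmd 480.9 84.9
r0 29.9 th0 151.6
[{"translation": [-0.12, -0.34, 0.0], "angular": [0, 0, 6.9], "jaw": 0}, {"translation": [-0.21, -0.68, 0.0], "angular": [0, 0, 13.8], "jaw": 0}, {"translation": [-0.24, -1.03, 0.0], "angular": [0, 0, 20.7], "jaw": 0}, {"translation": [-0.27, -1.38, 0.0], "angular": [0, 0, 27.6], "jaw": 0}, {"translation": [-0.25, -1.73, 0.0], "angular": [0, 0, 34.5], "jaw": 0}, {"translation": [-0.2, -
[... 378 characters left out ...]
ar": [0, 0, 75.9], "jaw": 0}, {"translation": [0.94, -3.78, 0.0], "angular": [0, 0, 82.8], "jaw": 0}, {"translation": [1.24, -3.96, 0.0], "angular": [0, 0, 89.7], "jaw": 0}, {"translation": [1.55, -4.11, 0.0], "angular": [0, 0, 96.6], "jaw": 0}, {"translation": [1.89, -4.22, 0.0], "angular": [0, 0, 103.5], "jaw": 0}, {"translation": [2.23, -4.29, 0.0], "angular": [0, 0, 110.4], "jaw": 0}, {"translation": [2.58, -4.32, 0.0], "angular": [0, 0, 117.3], "jaw": 0}, {"translation": [2.92, -4.3, 0.0], "angular": [0, 0, 124.2], "jaw": 0}, {"translation": [3.27, -4.25, 0.0], "angular": [0, 0, 131.1], "jaw": 0}, {"translation": [3.6, -4.15, 0.0], "angular": [0, 0, 138.0], "jaw": 0}]
end cmd 524.7 39.7
```

servo_tool(plan=[{"translation": [-0.24,0.4,0.0],"angular": [0,0,-6.9],"jaw": 0},{"translation": [-0.43,0.82,0.0],"angular": [0,0,-13.8],"jaw": 0},{"translation": [-0.56,1.26,0.0],"angular": [0,0,-20.7],"jaw": 0},{"translation": [-0.64,1.72,0.0],"angular": [0,0,-27.6],"jaw": 0},{"translation": [-0.67,2.18,0.0],"angular": [0,0,-34.4],"jaw": 0},{"translation": [-0.64,2.64,0.0],"angular": [0,0,-41.3],"jaw": 0},{"translation": [-0.56,3.1,0.0],"angular": [0,0,-48.2],"jaw": 0},{"translation": [-0.42,3.54,0.0],"angular": [0,0,-55.1],"jaw": 0},{"translation": [-0.23,3.96,0.0],"angular": [0,0,-62.0],"jaw": 0},{"translation": [0.55,3.59,0.0],"angular": [0,0,-62.0],"jaw": 0}])

```text
time_s: 14.17
eef_pos: [0.4868, 0.0831, 0.0482]
tcp_rot: [-3.018, 0.871, 0.001]
contact_force: [-0.1, -0.7, -1.2]
width: 0.0003
finger_force: 0.0
```

servo_tool(plan=[{"translation": [-0.12,-0.34,0.0],"angular": [0,0,6.9],"jaw": 0},{"translation": [-0.21,-0.68,0.0],"angular": [0,0,13.8],"jaw": 0},{"translation": [-0.24,-1.03,0.0],"angular": [0,0,20.7],"jaw": 0},{"translation": [-0.27,-1.38,0.0],"angular": [0,0,27.6],"jaw": 0},{"translation": [-0.25,-1.73,0.0],"angular": [0,0,34.5],"jaw": 0},{"translation": [-0.2,-2.07,0.0],"angular": [0,0,41.4],"jaw": 0},{"translation": [-0.1,-2.41,0.0],"angular": [0,0,48.3],"jaw": 0},{"translation": [0.04,-2.73,0.0],"angular": [0,0,55.2],"jaw": 0},{"translation": [0.22,-3.03,0.0],"angular": [0,0,62.1],"jaw": 0},{"translation": [0.43,-3.31,0.0],"angular": [0,0,69.0],"jaw": 0},{"translation": [0.67,-3.56,0.0],"angular": [0,0,75.9],"jaw": 0},{"translation": [0.94,-3.78,0.0],"angular": [0,0,82.8],"jaw": 0},{"translation": [1.24,-3.96,0.0],"angular": [0,0,89.7],"jaw": 0},{"translation": [1.55,-4.11,0.0],"angular": [0,0,96.6],"jaw": 0},{"translation": [1.89,-4.22,0.0],"angular": [0,0,103.5],"jaw": 0},{"translation": [2.23,-4.29,0.0],"angular": [0,0,110.4],"jaw": 0},{"translation": [2.58,-4.32,0.0],"angular": [0,0,117.3],"jaw": 0},{"translation": [2.92,-4.3,0.0],"angular": [0,0,124.2],"jaw": 0},{"translation": [3.27,-4.25,0.0],"angular": [0,0,131.1],"jaw": 0},{"translation": [3.6,-4.15,0.0],"angular": [0,0,138.0],"jaw": 0}])

```text
time_s: 15.83
eef_pos: [0.5246, 0.0362, 0.0484]
tcp_rot: [1.884, 2.512, -0.004]
contact_force: [-0.5, -4.5, 3.5]
width: 0.0005
finger_force: 2.4
```

Run:
```python
from h import *
state(); c=look(np.array([.5138,.0665]),.062)
```

```text
t15.83 p [0.5246 0.0362 0.0484] psi106.3 r30.0 th-70.4 F [-0.5 -4.5  3.5] j7 -0.21 q [ 0.84  0.46 -1.14  1.92  0.48  1.07 -0.21]
blob mm [-0.28  0.17] area mm2 30.75 wh [7.  6.5]
blob mm [ 1.78 13.17] area mm2 31.625 wh [ 4.25 12.25]
```

servo_tool(plan=[{"translation": [0.32,0.14,0.0],"angular": [0,0,6.9],"jaw": 0},{"translation": [0.62,0.31,0.0],"angular": [0,0,13.8],"jaw": 0},{"translation": [0.9,0.52,0.0],"angular": [0,0,20.7],"jaw": 0},{"translation": [1.15,0.76,0.0],"angular": [0,0,27.6],"jaw": 0},{"translation": [1.38,1.03,0.0],"angular": [0,0,34.4],"jaw": 0},{"translation": [1.56,1.32,0.0],"angular": [0,0,41.3],"jaw": 0},{"translation": [1.71,1.63,0.0],"angular": [0,0,48.2],"jaw": 0},{"translation": [1.83,1.96,0.0],"angular": [0,0,55.1],"jaw": 0},{"translation": [1.9,2.3,0.0],"angular": [0,0,62.0],"jaw": 0},{"translation": [2.85,2.22,0.0],"angular": [0,0,62],"jaw": 0}])

```text
time_s: 16.72
eef_pos: [0.5524, 0.0618, 0.0482]
tcp_rot: [0.326, 3.124, 0.002]
contact_force: [-0.6, -0.9, 0.0]
width: 0.0004
finger_force: 0.0
```

servo_tool(plan=[{"translation": [-0.09,-0.45,0.03],"angular": [0,0,-6.9],"jaw": 0},{"translation": [-0.23,-0.9,0.07],"angular": [0,0,-13.8],"jaw": 0},{"translation": [-0.43,-1.32,0.1],"angular": [0,0,-20.7],"jaw": 0},{"translation": [-0.67,-1.71,0.1],"angular": [0,0,-27.6],"jaw": 0},{"translation": [-0.96,-2.07,0.1],"angular": [0,0,-34.5],"jaw": 0},{"translation": [-1.29,-2.4,0.1],"angular": [0,0,-41.4],"jaw": 0},{"translation": [-1.66,-2.68,0.1],"angular": [0,0,-48.3],"jaw": 0},{"translation": [-2.06,-2.91,0.1],"angular": [0,0,-55.2],"jaw": 0},{"translation": [-2.48,-3.1,0.1],"angular": [0,0,-62.1],"jaw": 0},{"translation": [-2.93,-3.24,0.1],"angular": [0,0,-69.0],"jaw": 0},{"translation": [-3.38,-3.32,0.1],"angular": [0,0,-75.9],"jaw": 0},{"translation": [-3.85,-3.34,0.1],"angular": [0,0,-82.8],"jaw": 0},{"translation": [-4.31,-3.31,0.1],"angular": [0,0,-89.7],"jaw": 0},{"translation": [-4.76,-3.22,0.1],"angular": [0,0,-96.6],"jaw": 0},{"translation": [-5.21,-3.08,0.1],"angular": [0,0,-103.5],"jaw": 0},{"translation": [-5.63,-2.89,0.1],"angular": [0,0,-110.4],"jaw": 0},{"translation": [-6.02,-2.65,0.1],"angular": [0,0,-117.3],"jaw": 0},{"translation": [-6.39,-2.36,0.1],"angular": [0,0,-124.2],"jaw": 0},{"translation": [-6.71,-2.03,0.1],"angular": [0,0,-131.1],"jaw": 0},{"translation": [-7.0,-1.66,0.1],"angular": [0,0,-138.0],"jaw": 0}])

```text
time_s: 18.38
eef_pos: [0.4821, 0.0456, 0.0492]
tcp_rot: [-3.038, -0.796, -0.001]
contact_force: [-0.2, 0.9, 0.2]
width: 0.0003
finger_force: 0.0
```

Run:
```python
from h import *
state(); c=look(np.array([.5138,.0665]),.062)
```

```text
t18.38 p [0.4821 0.0456 0.0492] psi29.4 r37.5 th-149.7 F [-0.2  0.9  0.2] j7 -1.39 q [ 0.71  0.24 -0.93  2.02  0.23  0.99 -1.39]
blob mm [-0.19  0.12] area mm2 32.4375 wh [7. 7.]
blob mm [-11.21   7.39] area mm2 28.6875 wh [10.75  8.75]
```

```bash
python3 gen.py 515 67 490.2 50.1 29 20 139 0
```

```text
r0 30.0 th0 -145.7
[{"translation": [0.25, -0.27, 0.0], "angular": [0, 0, 7.0], "jaw": 0}, {"translation": [0.52, -0.5, 0.0], "angular": [0, 0, 13.9], "jaw": 0}, {"translation": [0.82, -0.69, 0.0], "angular": [0, 0, 20.8], "jaw": 0}, {"translation": [1.12, -0.87, 0.0], "angular": [0, 0, 27.8], "jaw": 0}, {"translation": [1.44, -1.02, 0.0], "angular": [0, 0, 34.8], "jaw": 0}, {"translation": [1.78, -1.12, 0.0], "angular": [0, 0, 41.7], "jaw": 0}, {"translation": [2.12, -1.19, 0.0], "angular": [0, 0, 48.6], "jaw": 0}, {"translation": [2.47, -1.21, 0.0], "angular": [0, 0, 55.6], "jaw": 0}, {"translation": [2.82, -1.19, 0.0], "angular": [0, 0, 62.6], "jaw": 0}, {"translation": [3.17, -1.13, 0.0], "angular": [0, 0, 69.5], "jaw": 0}, {"translation": [3.51, -1.02, 0.0], "angular": [0, 0, 76.5], "jaw": 0}, {"translation": [3.83, -0.88, 0.0], "angular": [0, 0, 83.4], "jaw": 0}, {"translation": [4.13, -0.7, 0.0], "angular": [0, 0, 90.4], "jaw": 0}, {"translation": [4.4, -0.48, 0.0], "angular": [0, 0, 97.3], "jaw": 0}, {"translation": [4.65, -0.23, 0.0], "angular": [0, 0, 104.2], "jaw": 0}, {"translation": [4.87, 0.05, 0.0], "angular": [0, 0, 111.2], "jaw": 0}, {"translation": [5.05, 0.35, 0.0], "angular": [0, 0, 118.1], "jaw": 0}, {"translation": [5.19, 0.67, 0.0], "angular": [0, 0, 125.1], "jaw": 0}, {"translation": [5.3, 1.0, 0.0], "angular": [0, 0, 132.0], "jaw": 0}, {"translation": [5.36, 1.35, 0.0], "angular": [0, 0, 139.0], "jaw": 0}]
end cmd 543.8 63.6
```

servo_tool(plan=[{"translation": [0.5,0.34,0.0],"angular": [0,0,0],"jaw": 0},{"translation": [0.7,0.48,0.0],"angular": [0,0,0],"jaw": 0},{"translation": [0.7,0.48,0.0],"angular": [0,0,0],"jaw": 0}])

```text
time_s: 18.68
eef_pos: [0.4883, 0.0496, 0.0489]
tcp_rot: [3.034, 0.814, -0.005]
contact_force: [-4.5, -2.9, 5.0]
width: 0.0003
finger_force: 2.2
```

servo_tool(plan=[{"translation": [0.25,-0.27,0.0],"angular": [0,0,7.0],"jaw": 0},{"translation": [0.52,-0.5,0.0],"angular": [0,0,13.9],"jaw": 0},{"translation": [0.82,-0.69,0.0],"angular": [0,0,20.8],"jaw": 0},{"translation": [1.12,-0.87,0.0],"angular": [0,0,27.8],"jaw": 0},{"translation": [1.44,-1.02,0.0],"angular": [0,0,34.8],"jaw": 0},{"translation": [1.78,-1.12,0.0],"angular": [0,0,41.7],"jaw": 0},{"translation": [2.12,-1.19,0.0],"angular": [0,0,48.6],"jaw": 0},{"translation": [2.47,-1.21,0.0],"angular": [0,0,55.6],"jaw": 0},{"translation": [2.82,-1.19,0.0],"angular": [0,0,62.6],"jaw": 0},{"translation": [3.17,-1.13,0.0],"angular": [0,0,69.5],"jaw": 0},{"translation": [3.51,-1.02,0.0],"angular": [0,0,76.5],"jaw": 0},{"translation": [3.83,-0.88,0.0],"angular": [0,0,83.4],"jaw": 0},{"translation": [4.13,-0.7,0.0],"angular": [0,0,90.4],"jaw": 0},{"translation": [4.4,-0.48,0.0],"angular": [0,0,97.3],"jaw": 0},{"translation": [4.65,-0.23,0.0],"angular": [0,0,104.2],"jaw": 0},{"translation": [4.87,0.05,0.0],"angular": [0,0,111.2],"jaw": 0},{"translation": [5.05,0.35,0.0],"angular": [0,0,118.1],"jaw": 0},{"translation": [5.19,0.67,0.0],"angular": [0,0,125.1],"jaw": 0},{"translation": [5.3,1.0,0.0],"angular": [0,0,132.0],"jaw": 0},{"translation": [5.36,1.35,0.0],"angular": [0,0,139.0],"jaw": 0}])

```text
time_s: 20.35
eef_pos: [0.5465, 0.0616, 0.0499]
tcp_rot: [0.295, 3.122, 0.001]
contact_force: [5.4, -3.4, 1.2]
width: 0.0003
finger_force: 2.8
```

Run:
```python
from h import *
state(); c=look(np.array([.5138,.0665]),.063)
im=c["color"][:,:,::-1][60:330,140:500]
cv2.imwrite("pics/w4.png",cv2.resize(im,None,fx=2.2,fy=2.2,interpolation=cv2.INTER_CUBIC))
```

```text
t20.35 p [0.5465 0.0616 0.0499] psi169.2 r32.1 th-5.2 F [ 5.4 -3.4  1.2] j7 0.71 q [ 0.87  0.65 -1.3   1.87  0.69  1.17  0.71]
blob mm [  2.31 -13.08] area mm2 31.625 wh [ 4.5 12.5]
blob mm [-0.38  0.03] area mm2 36.8125 wh [7.5 7. ]
```

View pics/w4.png

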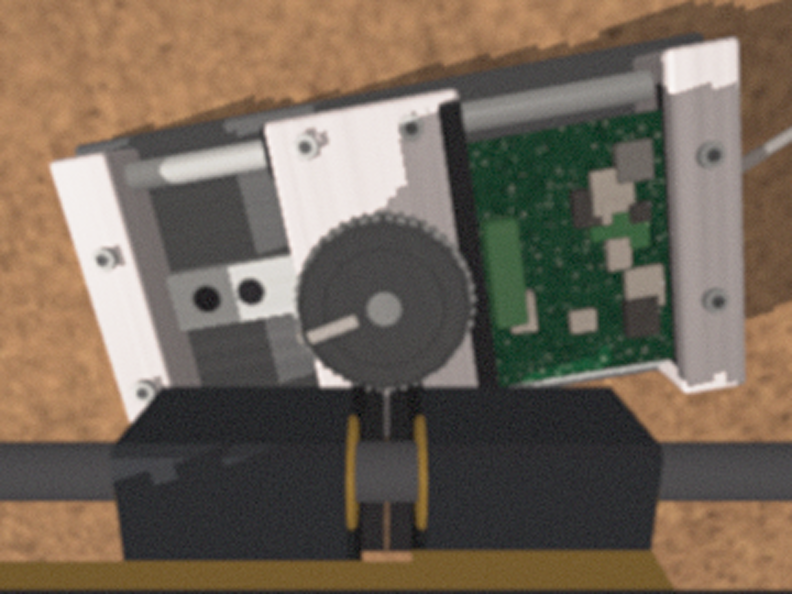

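The wrist view shows the jaw still at the board and the head centred at (385,308). The line has turned about 720° in all, roughly 12.6 rad plus the start angle. Next I'll lift over and push the jaw by the head from its board side.

servo_tool(plan=[{"translation": [0.9,-0.05,0],"angular": [0,0,0],"jaw": 0},{"translation": [0.9,0,2],"angular": [0,0,0],"jaw": 0},{"translation": [0.9,0,3.5],"angular": [0,0,-6.6],"jaw": 0},{"translation": [0.5,0.6,3.5],"angular": [0,0,-13.3],"jaw": 0},{"translation": [0.1,1.2,3.5],"angular": [0,0,-20],"jaw": 0},{"translation": [-0.3,1.8,3.5],"angular": [0,0,-26.6],"jaw": 0},{"translation": [-0.7,2.4,3.5],"angular": [0,0,-33.3],"jaw": 0},{"translation": [-1.1,3,3.5],"angular": [0,0,-40],"jaw": 0},{"translation": [-1.5,3.5,3.5],"angular": [0,0,-46.6],"jaw": 0},{"translation": [-1.9,4,3.5],"angular": [0,0,-53.3],"jaw": 0},{"translation": [-2.3,4.5,3.5],"angular": [0,0,-60],"jaw": 0},{"translation": [-2.9,4.7,3.5],"angular": [0,0,-66.6],"jaw": 0},{"translation": [-2.9,4.7,3.5],"angular": [0,0,-73.3],"jaw": 0},{"translation": [-2.9,4.7,3.5],"angular": [0,0,-80],"jaw": 0},{"translation": [-2.9,4.7,2],"angular": [0,0,-80],"jaw": 0},{"translation": [-2.9,4.7,0.5],"angular": [0,0,-80],"jaw": 0},{"translation": [-2.9,4.7,0],"angular": [0,0,-80],"jaw": 0},{"translation": [-2.9,4.7,0],"angular": [0,0,-80],"jaw": 0}])

```text
time_s: 21.9
eef_pos: [0.5117, 0.1104, 0.0465]
tcp_rot: [-2.236, -2.201, 0.005]
contact_force: [-0.3, -0.3, -0.1]
width: 0.0003
finger_force: 0.0
```

Run:
```python
from h import *
from bench import camera
state(); look(np.array([.5138,.0665]),.063)
```

```text
t21.90 p [0.5117 0.1104 0.0465] psi89.1 r46.0 th93.5 F [-0.3 -0.3 -0.1] j7 -0.60 q [ 0.65  0.41 -1.05  1.93  0.41  1.05 -0.6 ]Traceback (most recent call last):
  File "<stdin>", line 3, in <module>
  File "h.py", line 30, in look
    ij=np.round((np.array(pts)-Cg)*4000+100).astype(int); m[ij[:,1],ij[:,0]]=255
                 ~~~~~~~~~~~~~^~~
ValueError: operands could not be broadcast together with shapes (0,) (2,)
```

servo_tool(plan=[{"translation": [0.2,0,0.3],"angular": [0,0,0],"jaw": 0},{"translation": [0.2,-0.4,0.3],"angular": [0,0,0],"jaw": 0},{"translation": [0.2,-0.8,0.3],"angular": [0,0,0],"jaw": 0},{"translation": [0.2,-1.2,0.3],"angular": [0,0,0],"jaw": 0},{"translation": [0.2,-1.6,0.3],"angular": [0,0,0],"jaw": 0},{"translation": [0.2,-2,0.3],"angular": [0,0,0],"jaw": 0},{"translation": [0.2,-2.4,0.3],"angular": [0,0,0],"jaw": 0},{"translation": [0.2,-2.8,0.3],"angular": [0,0,0],"jaw": 0},{"translation": [0.2,-2.8,0.3],"angular": [0,0,0],"jaw": 0}])

```text
time_s: 22.7
eef_pos: [0.5158, 0.0834, 0.0526]
tcp_rot: [-2.241, -2.201, -0.003]
contact_force: [0.3, 5.1, 2.3]
width: 0.0007
finger_force: 2.1
```

Run:
```python
from h import *
state()
```

```text
t22.70 p [0.5158 0.0834 0.0526] psi89.0 r19.0 th85.9 F [0.3 5.1 2.3] j7 -0.54 q [ 0.71  0.4  -1.06  1.93  0.4   1.05 -0.54]
```

servo_tool(plan=[{"translation": [0,-0.4,0],"angular": [0,0,0],"jaw": 0},{"translation": [0,-0.8,0],"angular": [0,0,0],"jaw": 0},{"translation": [0,-1.2,0],"angular": [0,0,0],"jaw": 0},{"translation": [-0.05,-1.6,0],"angular": [0,0,0],"jaw": 0},{"translation": [-0.05,-2,0],"angular": [0,0,0],"jaw": 0},{"translation": [-0.05,-2.4,0],"angular": [0,0,0],"jaw": 0},{"translation": [-0.05,-2.7,0],"angular": [0,0,0],"jaw": 0},{"translation": [-0.05,-2.9,0],"angular": [0,0,0],"jaw": 0},{"translation": [-0.05,-3.1,0],"angular": [0,0,0],"jaw": 0},{"translation": [-0.05,-3.1,0],"angular": [0,0,0],"jaw": 0}])

```text
time_s: 23.53
eef_pos: [0.5153, 0.0557, 0.0529]
tcp_rot: [-2.238, -2.201, -0.008]
contact_force: [-0.1, 10.5, 2.2]
width: 0.0005
finger_force: 4.6
```

servo_tool(plan=[{"translation": [0,-0.1,0],"angular": [0,0,0],"jaw": 0},{"translation": [0,-0.1,0],"angular": [0,0,0],"jaw": 0},{"translation": [0,0.7,0],"angular": [0,0,0],"jaw": 0},{"translation": [0,1.5,0.3],"angular": [0,0,0],"jaw": 0},{"translation": [0,1.5,3],"angular": [0,0,0],"jaw": 0},{"translation": [0,1.5,7],"angular": [0,0,0],"jaw": 0},{"translation": [-2,1.5,11],"angular": [0,0,0],"jaw": 0},{"translation": [-5,1.5,14],"angular": [0,0,0],"jaw": 0},{"translation": [-5,2.5,14],"angular": [0,0,0],"jaw": 0},{"translation": [-5,4,14],"angular": [0,0,0],"jaw": 0},{"translation": [-5,4,14],"angular": [0,0,0],"jaw": 0}])

```text
time_s: 24.45
eef_pos: [0.465, 0.0926, 0.1931]
tcp_rot: [2.237, 2.199, -0.002]
contact_force: [1.0, 0.1, 0.0]
width: 0.0007
finger_force: 0.0
```

Run:
```python
from h import *
from bench import camera
state()
a=camera("wrist")["color"]; s=camera("scene")["color"][190:310,200:400]; t=camera("top")["color"][140:260,190:390]
b=np.vstack([s,t]); b=cv2.resize(b,None,fx=1.667,fy=1.667)
cv2.imwrite("pics/end.png",cv2.resize(np.hstack([cv2.resize(a,(466,400)),b]),None,fx=.999,fy=1)[:,:,::-1])
```

```text
t24.45 p [0.465  0.0926 0.1931] psi89.0 r57.0 th150.4 F [1.  0.1 0. ] j7 -0.25 q [ 1.03 -0.01 -1.26  1.88 -0.    1.26 -0.25]
```

View pics/end.png

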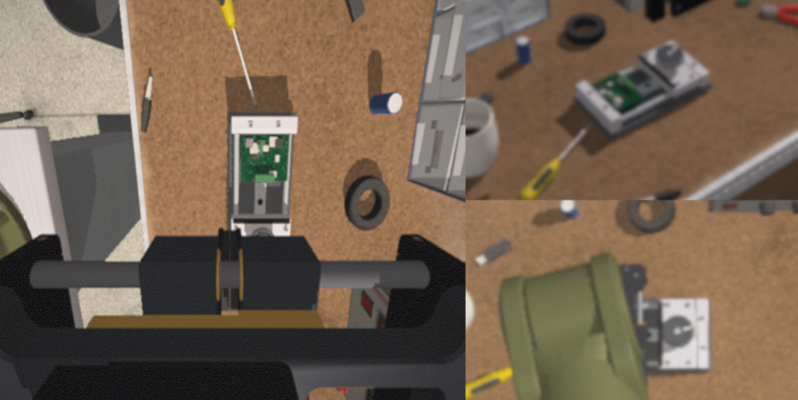

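The final picture shows the jaw against the end block at (680,60), with the board in place. The screw's line still points as it was left, and the bystanders are undisturbed.

```bash
python3 -c "
from bench import hand_in
print(hand_in())"
```

```text
the job is handed in; nothing more can be done
None
```

I rolled the lock screw about two turns anticlockwise (about 720° measured from its white line) and pushed the sliding jaw against the end block. The board and the things around it looked undisturbed in the final pictures. I handed the job in at about 24.6 s; no verdict came back.

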